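# Dispense one portion carton and lay it along the tray lip

## Robot

A 6-joint arm with a two-finger parallel gripper is mounted at the origin on the work surface. World frame = base frame: x ahead of the robot, y to its left, z up, the work surface at z = 0. Lengths are in mm, angles in rad, forces in N, time in s.
With the tool pointing down it reaches from about 325 to 775 mm from the base axis. Payload 5.5 kg.
Tool frame: the origin (TCP) lies at the very end of the fingers, on their centre line; the grasp point (between the pads) lies 19 mm behind it; z points along the fingers, y is the line along which they close (so a half turn about z gives the same grasp; the last joint's range is limited). The gripper opens to 85 mm and grips with 20 to 120 N. Pads are 22 mm wide; open, the fingers measure 114 mm over their backs; the gripper's body (76 mm by 85 mm) begins 54 mm behind the grasp point. The pads swing forward as they close: fully open they stand 13 mm farther back than shut.
Start: joints at [-1.169, 0.091, 1.231, -0, 1.82, -0.057], TCP at [265.725, -537.965, 231.275] pointing down, gripper open.
Joint ranges: [-2.87, 2.87], [-0.86, 2.18], [0.17, 2.46], [-1.51, 4.65], [0.06, 2.69], [-2.65, 2.65]. Speed limits (rad/s): [2.57, 2.57, 3.01, 3.14, 3.14, 3.14].

## Interface

Orientations are given as a rotation vector (axis times angle).
In Python, from plant import state, read_camera, finish_job gives the robot as it stands.
- The arm moves only by the tool jog_arm, never from a script. Its argument "series" is a list that holds one entry, the list of rows, each a list of 4 numbers: the shift along the tool's x, y, z in cm, then the turn about the tool's z in rad. In form: [[[dx, dy, dz, yaw], ...]]. A call has exactly 5 rows; each row is the pose to reach, as a shift and turn from the pose commanded when the call began, along the tool's axes at that moment; what a row does not reach only later rows make up. A row lasts 1/8 s, in which the tool goes at most 62.5 mm and 10.7 degrees, less where a joint would pass 70% of its speed; a pose out of reach is approached as far as the arm can. A call with a gripper value outside its range is refused whole. "gripper" is the finger opening in cm, from 0 to 8.54, set as the call begins (left out, the last holds). The fingers move at their own pace and stop on an object; "squeeze" is the grip in N (left out, the last holds). Time passes only in rows, so rows that repeat a pose let the fingers close, or fill a call up. It gives the time, the measured TCP pose, the force, the opening and the grip force at its end, in the units of the state.
- state(): the state, without advancing time (a new reading comes with each control period).
- read_camera(name): name is "scene" or "top" or "wrist"; returns a dict with "image" (480x640x3 uint8, blue, green, red), "depth" (480x640 float32, mm along the optical axis (not along the pixel's ray), 0 where there is no reading), "intrinsics" (3x3 intrinsics, pixels), "R" (3x3) and "t" (3): a world point X has camera coordinates R X + t; the wrist camera has in their place "hand_eye" (4x4, takes a point from camera to tool coordinates, whose origin is the TCP and whose axes are the flange's). Camera axes: x right, y down, z forward; pixel columns grow to the right and rows downward; lengths in mm; the calibration is good to about 2 mm. A picture is of the moment at which its call begins: read the wrist's pose just before it.
- finish_job(): hands the job in; it is judged then, once.
The state is a dict: "t": time; "q": joint angles; "joint_velocities": joint speeds; "joint_torque": joint torques, N m; "eef_pos": TCP position; "tcp_rot": TCP orientation; "ft_force": force on the tool from outside, world axes, zero at the start; "wrist_torque": the same for the moment, N m; "opening": opening from 0.0 (shut) to 1.0 (fully open); "gripper_force": force on a finger pad.
Only numpy, scipy, OpenCV 4.12 (cv2) and the standard library are available. Lean on these libraries where they do the work, as an engineer would, in place of code of your own. Each camera call takes 0.05 s, during which the arm holds its last target. There are 200 camera calls.

## Task

Push the slide of the portion dispenser fully home once, so that one carton comes out at the front, and let the slide spring back. Then pick up that carton and lay it flat on the serving tray with its long side flush against the tray's upturned edge. Leave the other cartons in the dispenser, and do not disturb the cup and jug on the tray.

Things in the scene. Friction and masses are not known exactly. Their poses are not given: they have to be found in the camera images.
- dispenser: Fixed steel portion dispenser, origin on the worktop under its magazine; +x is the push direction. Deck 40 mm wide, top at z = 30 mm, x = -135 to 105 mm, 6 mm end stop at the front. Open-topped magazine 41 (x) by 71 mm, up to z = 85 mm, holds 3 stacked cartons; a slot in front passes only the lowest. Black foot 110 mm wide, 12 mm high, x = -125 to 5 mm. Slide on the -x side.
- slide (a joint): Stroke (m) of the sprung slide along the dispenser's +x: 0 at rest, 0.065 fully home. The spring resists with 4 N at rest, 12 N fully home, and returns the slide when let go. A full stroke leaves the lowest carton on the deck with its centre about 60 mm in front of the dispenser's origin, 25 mm clear of the magazine.
- slide_tab (a point): Middle of the rear face (to be pushed) of the slide's upright black tab, behind the magazine; moves with the slide. Tab 44 mm wide, 8 mm thick, from z = 31 to 86 mm; this point is at z = 64 mm and, at rest, x = -105 mm in the dispenser's frame. Push along the dispenser's +x.
- carton_low: Lowest carton of the stack, the one to dispense and lay on the tray: stiff cardboard with a paper band, 30 (x) by 60 (y, long way) by 18 mm high, about 50 g. Origin at the centre of its underside. In the dispenser its axes match the dispenser's; its ends overhang the deck by 10 mm each side, so it can be gripped by its ends, 60 mm apart.
- carton_mid: An identical carton, second in the stack; it stays in the magazine (it sinks to the deck once the slide has sprung back).
- carton_top: An identical carton, on top of the stack; it stays in the magazine.
- tray: Dark steel serving tray, fixed to the worktop, 184 mm (x) by 240 mm (y) and 8 mm thick, with one long edge (its +x side) turned up into a straight bare-metal lip, 10 mm thick (x = 84 to 94 mm), top 22 mm above the worktop. Origin on the worktop under the tray's centre. The carton may lie anywhere along the lip.
- tray_lip (a point): Middle of the lip's inner face where it meets the tray's top: x = 84 mm, z = 8 mm in the tray's frame. The face runs along the tray's y.
- cup: White cup with a handle, 60 mm across and 55 mm high, standing on the half of the tray away from the lip. Origin at the centre of its underside.
- jug: Small round steel jug, 48 mm across and 55 mm high, standing on the half of the tray away from the lip. Origin at the centre of its underside.

How it is judged (in metres and radians):
On the way, in this order (a step that is already met when the one before it is completed fails the run):
1. the slide is pushed fully home (at least 62 of 65 mm) (value of joint slide above 0.062 m), for 0.05 s.
2. the slide has sprung back, with the lowest carton out in front of the magazine (value of joint slide below 0.005 m and x of carton_low in the frame of dispenser above 0.045 m), for 0.2 s.
At the end, for the whole second after the job is handed in: carton_low lies flat on the tray, at rest, its long side against the lip (gap under 3 mm at its middle, parallel within 0.05 rad) and its whole length alongside the lip; the slide is back at rest (under 5 mm); carton_mid and carton_top are still in the magazine (x of carton_low in the frame of tray between 0.066 and 0.072 m and angle between the y axis of carton_low and the y axis of tray, either way round below 0.05 rad and y of carton_low in the frame of tray between -0.088 and 0.088 m and ((z of carton_low in the frame of tray between 0.005 and 0.011 m and angle between carton_low's own z axis and vertical below 0.06 rad) or (z of carton_low in the frame of tray between 0.023 and 0.029 m and angle between carton_low's own z axis and vertical above 3.08 rad)) and linear speed of carton_low below 0.01 m/s and value of joint slide below 0.005 m and x of carton_mid in the frame of dispenser between -0.006 and 0.006 m and y of carton_mid in the frame of dispenser between -0.006 and 0.006 m and z of carton_mid in the frame of dispenser between 0.025 and 0.075 m and x of carton_top in the frame of dispenser between -0.006 and 0.006 m and y of carton_top in the frame of dispenser between -0.006 and 0.006 m and z of carton_top in the frame of dispenser between 0.025 and 0.075 m); the robot touches nothing.
It fails at once if the cup is shifted by more than 20 mm or tipped (distance of cup from where it was at the start of the episode above 0.02 m or angle between cup's own z axis and vertical above 0.3 rad).
It fails at once if the jug is shifted by more than 20 mm or tipped (distance of jug from where it was at the start of the episode above 0.02 m or angle between jug's own z axis and vertical above 0.3 rad).
It fails at once if another carton leaves the dispenser (distance between carton_mid and dispenser above 0.1 m or distance between carton_top and dispenser above 0.11 m).
It also fails if it takes over 64 s, if anything falls off the work surface, if the arm or the gripper's body presses on something with over 40 N, if the wrist force passes 120 N, or if a joint passes its speed limit or range.

## Working session

There is one attempt and no reset: what is moved stays moved. The work goes in short steps, Python scripts to look and compute and a tool call to move; the robot and the scene stay as the last step left them, time stands still between calls to the robot, and variables do not carry over. Pictures are saved under pics/ and viewed, at most 10 in all, crops included, and the job is handed in when it is done.

Besides the shell and the picture viewer there is one more tool, called after "Call:" as name([rows], argument=value, ...), one row to a line, values as JSON. jog_arm: Moves the arm, as the interface text tells. Its arguments: {"type":"object","properties":{"series":{"type":"array","items":{"type":"array","items":{"type":"array","items":{"type":"number"}}}},"gripper":{"type":"number"},"squeeze":{"type":"number"}},"required":["series"]}

```bash
mkdir -p pics; cat > h.py <<'E'
import numpy as np, cv2
from plant import state, read_camera, finish_job
def cloud(c):
    K=c["intrinsics"];d=c["depth"];v,u=np.mgrid[:480,:640]
    P=np.dstack([(u-K[0,2])/K[0,0]*d,(v-K[1,2])/K[1,1]*d,d])
    if "R" in c: return (P-np.array(c["t"]).ravel())@np.array(c["R"])
    s=state(); H=np.array(c["hand_eye"]);R=cv2.Rodrigues(np.array(s["tcp_rot"],float))[0]
    return (P@H[:3,:3].T+H[:3,3])@R.T+np.array(s["eef_pos"])
def rays(c,uv,z):
    K=c["intrinsics"];uv=np.atleast_2d(uv).astype(float)
    d=np.c_[(uv-[K[0,2],K[1,2]])/[K[0,0],K[1,1]],np.ones(len(uv))]
    R=np.array(c["R"]);o=-R.T@np.array(c["t"]).ravel();d=d@R
    return o+d*((z-o[2])/d[:,2])[:,None]
E
python3 - <<'E'
from h import *
print(state())
a=read_camera("top");b=read_camera("scene")
cv2.imwrite("pics/top.png",a["image"]);cv2.imwrite("pics/scene.png",b["image"])
for c in(a,b): print(-np.array(c["R"]).T@np.array(c["t"]).ravel(),np.array(c["R"])[2],(c["depth"]>0).mean())
E
```

```text
{'t': 0.0, 'q': array([-1.16869943e+00,  9.18981829e-02,  1.23191097e+00,  1.22747910e-05,
        1.81978666e+00, -5.67093723e-02]), 'joint_velocities': array([-9.34908599e-05,  1.06708981e-03,  7.33155602e-05,  2.81638800e-05,
        1.54809432e-04, -7.38531208e-04]), 'joint_torque': array([-2.08088364e-03, -4.58727193e+01, -4.18024635e+01, -2.21516102e-04,
        1.16783389e-02,  4.28625481e-05]), 'eef_pos': array([ 265.61308096, -537.68999476,  230.11315303]), 'tcp_rot': array([-3.05736535e+00, -7.13942056e-01,  5.21953451e-04]), 'ft_force': array([-0.49575462,  0.17267957, -0.03431188]), 'wrist_torque': array([-0.03175813,  0.00172816, -0.01194731]), 'gripper_force': 0.0, 'opening': 1.0051240385673565}
[458.33502227  23.66556953 968.6481239 ] [ 0.09278602  0.01280246 -0.99560376] 0.9960579427083334
[980.74853427 506.01789033 613.45048972] [-0.51389438 -0.56660222 -0.64410752] 0.9961848958333334
```

View pics/top.png

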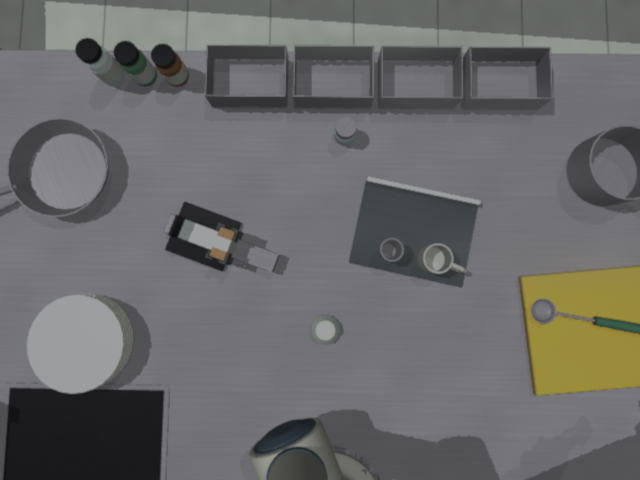

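View pics/scene.png

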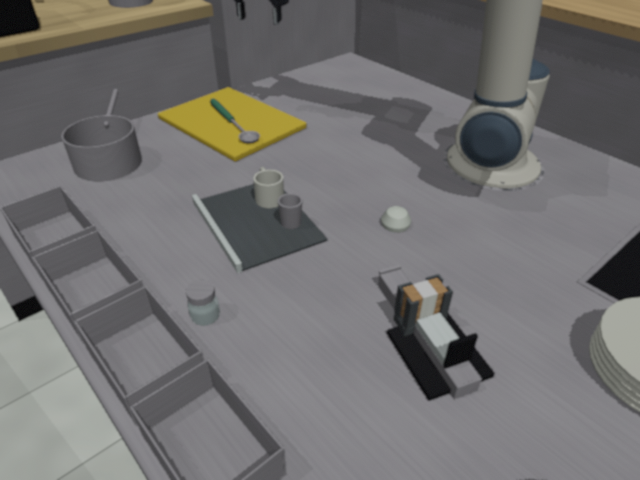

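The top view shows the dispenser at about (205,238), pushing to the right and slightly down. The tab is at (178,228), and the tray at (415,232) has its lip on the upper edge from (368,180) to (480,203). The jug is at (392,250) and the cup at (438,258). The scene view shows the same layout, with the tab at (460,350).

```bash
python3 - <<'E'
from h import *
a=read_camera("top");P=cloud(a);im=a["image"].astype(int);v,u=np.mgrid[:480,:640]
g=im.max(2)
# worktop check
print("table z",np.median(P[300:330,230:290,2]))
box=(u>150)&(u<300)&(v>190)&(v<290)
foot=box&(g<25)&(P[...,2]<25)
def rect(m,z,name):
    pts=np.argwhere(m)[:,::-1]
    W=rays(a,pts,z)[:,:2]
    r=cv2.minAreaRect(W.astype(np.float32));print(name,m.sum(),r,W.mean(0));print(cv2.boxPoints(r).round(1).tolist())
n,l,s,c=cv2.connectedComponentsWithStats(foot.astype(np.uint8));k=1+s[1:,4].argmax()
rect(foot,12,"foot")
# height classes
for lo,hi in((24,36),(40,60),(60,75),(76,95)):
    m=box&(P[...,2]>lo)&(P[...,2]<hi); 
    if m.sum()>5:
        Q=P[m][:,:2]; r=cv2.minAreaRect(Q.astype(np.float32)); print(lo,hi,m.sum(),r,Q.mean(0).round(1),cv2.boxPoints(r).round(1).tolist())
tb=(u>340)&(u<490)&(v>170)&(v<295)
tr=tb&(g<70)&(P[...,2]<16)&(P[...,2]>2); rect(cv2.morphologyEx(tr.astype(np.uint8),cv2.MORPH_OPEN,np.ones((3,3)))>0,8,"tray")
lip=tb&(g>150)&(v<210); rect(lip,22,"lip")
for lo,hi in((4,12),(14,28),(40,65)):
    m=tb&(P[...,2]>lo)&(P[...,2]<hi);Q=P[m][:,:2]; r=cv2.minAreaRect(Q.astype(np.float32)); print(lo,hi,m.sum(),r,cv2.boxPoints(r).round(1).tolist())
x=np.hstack([cv2.resize(a["image"][190:290,150:300],None,fx=2.6,fy=2.6,interpolation=2),cv2.resize(a["image"][170:270,345:495],None,fx=2.6,fy=2.6,interpolation=2)])
cv2.imwrite("pics/crop.png",x)
E
```

```text
table z 1.7016902524434534Traceback (most recent call last):
  File "<stdin>", line 12, in <module>
ValueError: attempt to get argmax of an empty sequence
```

```bash
cat > m.py <<'E'
from h import *
a=read_camera("top");P=cloud(a);im=a["image"].astype(int);v,u=np.mgrid[:480,:640]
g=im.max(2)
def fit(m,z,name):
    m=cv2.morphologyEx(m.astype(np.uint8),cv2.MORPH_OPEN,np.ones((2,2)))>0
    if m.sum()<6: print(name,"none");return
    W=rays(a,np.argwhere(m)[:,::-1],z)[:,:2]
    r=cv2.minAreaRect(W.astype(np.float32));print(name,m.sum(),np.round(r[0],1),np.round(r[1],1),round(r[2],1),cv2.boxPoints(r).round(0).tolist())
box=(u>150)&(u<300)&(v>190)&(v<290)
print(np.percentile(g[box],[1,5,10,20,50]))
fit(box&(g<45),12,"foot")
for lo,hi in((26,36),(40,60),(60,76),(78,95)): fit(box&(P[...,2]>lo)&(P[...,2]<hi),(lo+hi)/2,(lo,hi))
tb=(u>340)&(u<490)&(v>170)&(v<295)
print(np.percentile(g[tb],[5,20,50,80,95,99]))
fit(tb&(g<75)&(P[...,2]<16)&(P[...,2]>6),8,"tray")
fit(tb&(g>140)&(v<210),22,"lip")
fit(tb&(P[...,2]>40)&(P[...,2]<65)&(u<412),55,"jug");fit(tb&(P[...,2]>40)&(P[...,2]<65)&(u>412),55,"cup")
x=np.hstack([cv2.resize(a["image"][190:290,150:300],None,fx=2.6,fy=2.6,interpolation=2),cv2.resize(a["image"][170:270,345:495],None,fx=2.6,fy=2.6,interpolation=2)])
cv2.imwrite("pics/crop.png",x)
E
python3 m.py
```

```text
[ 30.  37.  42.  88. 121.]
foot 1629 [533.4 264.7] [143.7 105.4] 70.4 [[460.0, 215.0], [559.0, 179.0], [607.0, 315.0], [508.0, 350.0]]
(26, 36) 904 [526.3 225.2] [233.5  54.6] 69.9 [[460.0, 125.0], [512.0, 106.0], [592.0, 325.0], [541.0, 344.0]]
(40, 60) 765 [527.2 250.8] [117.9  41.4] 70.0 [[488.0, 202.0], [527.0, 188.0], [567.0, 299.0], [528.0, 313.0]]
(60, 76) 92 [528.5 247.2] [121.8  65.9] 69.7 [[476.0, 201.0], [538.0, 179.0], [580.0, 293.0], [519.0, 316.0]]
(78, 95) 767 [527.5 249.9] [126.7  70.6] 70.8 [[473.0, 202.0], [540.0, 178.0], [582.0, 298.0], [515.0, 321.0]]
[ 67.  73. 105. 120. 125. 157.]
tray 5187 [ 545.3 -173.9] [239.3 175.3] 78.2 [[435.0, -273.0], [607.0, -309.0], [656.0, -75.0], [484.0, -39.0]]
lip 406 [ 635.2 -192.5] [236.    7.5] 78.3 [[608.0, -307.0], [615.0, -309.0], [663.0, -78.0], [655.0, -76.0]]
jug 130 [ 506.6 -120.9] [45.7 41.9] 90.0 [[486.0, -144.0], [528.0, -144.0], [528.0, -98.0], [486.0, -98.0]]
cup 295 [ 491.9 -223.2] [57.4 88.4] 0.7 [[463.0, -179.0], [464.0, -268.0], [521.0, -267.0], [520.0, -179.0]]
```

View pics/crop.png

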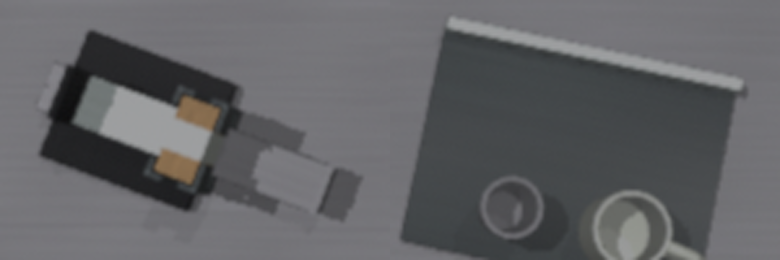

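The crop shows the black tab at about (70,95), the slide rod behind it and the end stop at (345,195). The bright lip runs from (450,22) to (742,85) in the crop, and the measured sizes match the data given. Setting off.

Call:
jog_arm([
  [[4.2,-4.2,0,-0.15],[8.4,-8.4,0,-0.3],[12.6,-12.6,0,-0.45],[16.8,-16.8,0,-0.6],[21,-21,0,-0.75]],
], gripper=0, squeeze=40)

```text
t: 0.82
eef_pos: [361.2, -254.8, 231.2]
tcp_rot: [2.581, 1.791, 0.0]
ft_force: [1.1, -0.5, -0.6]
opening: -0.002
gripper_force: 0.0
```

```bash
cat >> h.py <<'E'
D0=np.array([514.5,211.]);DA=np.deg2rad(-109.7)
T0=np.array([549.2,-174.7]);TA=np.deg2rad(-11.75)
def w(o,a,x,y,z): return np.array([o[0]+x*np.cos(a)-y*np.sin(a),o[1]+x*np.sin(a)+y*np.cos(a),z])
def to(p,ang):
    s=state();R=cv2.Rodrigues(np.array(s["tcp_rot"],float))[0]
    a=np.arctan2(R[1,0],R[0,0]); d=(R.T@(np.array(p)-s["eef_pos"]))/10
    y=-((ang-a+np.pi)%(2*np.pi)-np.pi)
    print("t",round(s["t"],2),"pos",s["eef_pos"].round(1),"ang",np.degrees(a).round(2),"delta cm",d.round(2),"yaw",round(y,3),"f",s["ft_force"].round(1),"op",round(s["opening"],2))
E
python3 -c "
from h import *
to(w(D0,DA,-137,0,230),DA+np.pi)"
```

```text
t 0.82 pos [ 361.2 -254.8  231.2] ang 69.52 delta cm [62.7  -2.13  0.12] yaw -0.014 f [ 1.1 -0.5 -0.6] op -0.0
```

Call:
jog_arm([
  [[6.2,-0.2,0,-0.014],[12.4,-0.4,0,-0.014],[18.6,-0.6,0,-0.014],[24.8,-0.9,0,-0.014],[31,-1.1,0,-0.014]],
])

```text
t: 1.45
eef_pos: [460.7, 39.2, 231.4]
tcp_rot: [2.572, 1.803, 0.001]
ft_force: [1.2, -0.2, 0.2]
opening: -0.0
gripper_force: 0.0
```

Call:
jog_arm([
  [[6.2,-0.2,0,0],[12.4,-0.4,0,0],[18.6,-0.6,0,0],[24.8,-0.8,0,0],[30,-0.8,0,0]],
])

```text
t: 2.08
eef_pos: [555.4, 324.3, 230.8]
tcp_rot: [-2.571, -1.805, 0.001]
ft_force: [0.8, -0.9, 0.1]
opening: -0.001
gripper_force: 0.0
```

```bash
python3 -c "
from h import *
to(w(D0,DA,-137,0,150),DA+np.pi)
c=read_camera('wrist');cv2.imwrite('pics/w1.png',c['image']);print(c['hand_eye'].round(2),c['intrinsics'])"
```

```text
t 2.08 pos [555.4 324.3 230.8] ang 70.12 delta cm [ 1.66 -0.03  8.07] yaw -0.003 f [ 0.8 -0.9  0.1] op -0.0
[[   0.     -0.95   -0.31   80.29]
 [   1.      0.     -0.     -0.78]
 [   0.     -0.31    0.95 -142.75]
 [   0.      0.      0.      1.  ]] [[363.80103071   0.         320.14126981]
 [  0.         363.80103071 237.59892646]
 [  0.           0.           1.        ]]
```

View pics/w1.png

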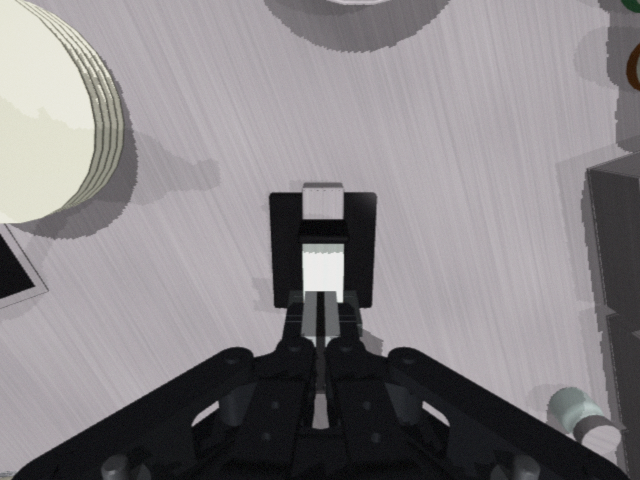

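The wrist view shows the foot's rear corners at about (271,194) and (376,194), and the tab's top at about (300–348, 220–240). The dispenser lies square to the tool. I'll cast these points to check.

```bash
cat >> h.py <<'E'
def wrays(c,uv,z):
    s=state();H=np.array(c["hand_eye"]);R=cv2.Rodrigues(np.array(s["tcp_rot"],float))[0];K=c["intrinsics"]
    uv=np.atleast_2d(uv).astype(float);d=np.c_[(uv-[K[0,2],K[1,2]])/[K[0,0],K[1,1]],np.ones(len(uv))]@(R@H[:3,:3]).T
    o=R@H[:3,3]+s["eef_pos"]; return o+d*((z-o[2])/d[:,2])[:,None]
def loc(o,a,p):
    q=np.asarray(p)[:,:2]-o; return np.c_[q@[np.cos(a),np.sin(a)],q@[-np.sin(a),np.cos(a)]]
E
python3 -c "
from h import *
c=read_camera('wrist');g=c['image'].max(2)
print('col 287',[(i,int(g[i,287])) for i in range(188,200,2)]);print('row 260',[(i,int(g[260,i])) for i in list(range(266,280,2))+list(range(370,382,2))])
print('col 324',[(i,int(g[i,324])) for i in range(178,250,3)])
print('row 226',[(i,int(g[226,i])) for i in list(range(294,306,2))+list(range(340,356,2))])
P=cloud(c);print('z tab',P[222:240:3,324,2].round(0),'foot',P[200:300:30,285,2].round(0),'deck',P[200,324])
print('foot rear',loc(D0,DA,wrays(c,[[271,194],[376,194],[275,307],[374,307]],12)).round(1))
print('tab top',loc(D0,DA,wrays(c,[[300,221],[348,221]],86)).round(1))"
```

```text
col 287 [(188, 175), (190, 176), (192, 176), (194, 172), (196, 168), (198, 52)]
row 260 [(266, 179), (268, 174), (270, 165), (272, 137), (274, 24), (276, 17), (278, 26), (370, 25), (372, 23), (374, 20), (376, 112), (378, 169), (380, 176)]
col 324 [(178, 172), (181, 170), (184, 171), (187, 160), (190, 93), (193, 108), (196, 174), (199, 173), (202, 175), (205, 174), (208, 174), (211, 177), (214, 175), (217, 175), (220, 177), (223, 163), (226, 24), (229, 13), (232, 8), (235, 9), (238, 7), (241, 11), (244, 29), (247, 23)]
row 226 [(294, 23), (296, 23), (298, 20), (300, 23), (302, 22), (304, 19), (340, 24), (342, 23), (344, 24), (346, 19), (348, 24), (350, 21), (352, 24), (354, 23)]
z tab [30. 35. 46. 55. 64. 71.] foot [12. 13. 11. 12.] deck [559.07039618 331.15284152  30.16239204]
foot rear [[-130.2  -51.3]
 [-130.3   53.4]
 [  -3.4  -52.2]
 [  -3.8   57.3]]
tab top [[-123.1  -18.3]
 [-123.2   20.6]]
```

```bash
python3 -c "
from h import *
c=read_camera('wrist');g=c['image'].max(2)
print('foot rear',loc(D0,DA,wrays(c,[[273,197.5],[375,197.5]],12)).round(1))
print('tab base',loc(D0,DA,wrays(c,[[300,224.5],[348,224.5]],31)).round(1))
print('deck end',loc(D0,DA,wrays(c,[[302,192],[344,192]],30)).round(1))
P=cloud(c);m=(P[...,2]>45)&(P[...,2]<82);m[:215]=0;m[245:]=0;m[:,:290]=0;m[:,360:]=0
L=loc(D0,DA,P[m]);print(m.sum(),np.median(L,0),np.percentile(L,[3,97],axis=0))
to(w(D0,DA,-137,0,50),DA+np.pi)"
```

```text
foot rear [[-124.2  -48.7]
 [-124.1   53.6]]
tab base [[-101.5  -20.9]
 [-101.5   25.7]]
deck end [[-133.3  -18.5]
 [-133.3   21.3]]
602 [-106.22018751    3.02506134] [[-106.6104323   -17.17707946]
 [-105.3565535    23.04368601]]
t 2.23 pos [555.  324.  228.4] ang 70.24 delta cm [ 1.74  0.05 17.84] yaw -0.001 f [ 0.1 -0.4  0.6] op -0.0
```

Call:
jog_arm([
  [[1.7,0.2,4,0],[1.7,0.2,8,0],[1.7,0.2,12,0],[1.7,0.2,16,0],[1.7,0.2,17.8,0]],
])

```text
t: 2.85
eef_pos: [561.8, 335.5, 50.8]
tcp_rot: [-2.573, -1.802, 0.006]
ft_force: [-0.4, 0.8, 0.2]
opening: -0.005
gripper_force: 0.0
```

Call:
jog_arm([
  [[-0.4,0,0,0],[-0.8,0,0,0],[-1.2,0,0,0],[-1.6,0,0,0],[-2.0,0,0,0]],
])

```text
t: 3.48
eef_pos: [557.0, 319.3, 54.7]
tcp_rot: [-2.572, -1.803, -0.007]
ft_force: [2.5, 4.4, 2.2]
opening: 0.001
gripper_force: 2.6
```

```bash
python3 -c "
from h import *
to(w(D0,DA,-51,1.5,50),DA+np.pi)"
```

```text
t 3.48 pos [557.  319.3  54.7] ang 70.08 delta cm [-6.53 -0.17  0.44] yaw -0.004 f [2.5 4.4 2.2] op 0.0
```

Call:
jog_arm([
  [[-1.5,0,0,0],[-3.0,0,0,0],[-4.5,0,0,0],[-6.0,0,0,0],[-6.4,0,0,0]],
])

```text
t: 4.1
eef_pos: [535.9, 260.8, 54.8]
tcp_rot: [-2.57, -1.803, -0.014]
ft_force: [9.3, 21.4, -3.4]
opening: -0.001
gripper_force: 11.4
```

```bash
python3 -c "
from h import *
to(w(D0,DA,-51,1.5,50),DA+np.pi); s=state();print(loc(D0,DA,[s['eef_pos']]))"
```

```text
t 4.1 pos [535.9 260.8  54.8] ang 70.11 delta cm [-0.32 -0.18  0.48] yaw -0.003 f [ 9.3 21.4 -3.4] op -0.0
[[-54.11945485   3.31199955]]
```

Call:
jog_arm([
  [[-0.2,0,0,0],[-0.4,0,0,0],[-0.4,0,0,0],[-0.4,0,0,0],[-0.4,0,0,0]],
])

```text
t: 4.72
eef_pos: [535.9, 260.9, 55.0]
tcp_rot: [-2.565, -1.804, -0.024]
ft_force: [13.3, 23.1, -5.7]
opening: 0.001
gripper_force: 13.5
```

Call:
jog_arm([
  [[-0.2,0,0,0],[-0.4,0,0,0],[-0.4,0,0,0],[-0.4,0,0,0],[-0.4,0,0,0]],
])

```text
t: 5.35
eef_pos: [535.8, 260.8, 55.3]
tcp_rot: [-2.561, -1.805, -0.036]
ft_force: [21.3, 37.7, -11.7]
opening: -0.0
gripper_force: 21.0
```

```bash
python3 -c "
from h import *
s=state();print(loc(D0,DA,[s['eef_pos']]),s['ft_force'])
c=read_camera('top');cv2.imwrite('pics/t2.png',cv2.resize(c['image'][190:290,160:300],None,fx=4,fy=4,interpolation=2))"
```

```text
[[-54.11476248   3.27370248]] [ 21.2914099   37.69308336 -11.65594167]
```

View pics/t2.png

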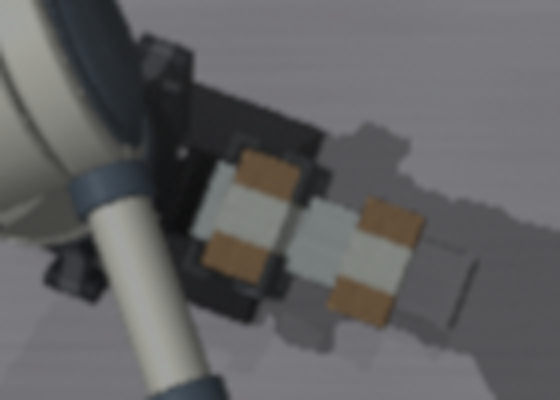

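The crop shows the carton out on the deck at about (375,262), with the pusher blade behind it. Force rose with no further motion, so the slide is at its stop. Retracting now.

Call:
jog_arm([
  [[1.5,0,0,0],[3,0,0,0],[4.5,0,0,0],[6.5,0,0,0],[9,0,0,0]],
])

```text
t: 6.02
eef_pos: [562.5, 335.7, 53.8]
tcp_rot: [2.572, 1.803, 0.0]
ft_force: [-0.4, -0.1, -0.2]
opening: -0.005
gripper_force: 0.0
```

Call:
jog_arm([
  [[1.0,0,0,0],[1.0,0,-4,0],[1.0,0,-8,0],[1.0,0,-12,0],[1.0,0,-13,0]],
], gripper=8.54)

```text
t: 6.65
eef_pos: [566.6, 344.6, 187.3]
tcp_rot: [2.572, 1.802, 0.008]
ft_force: [-0.5, 0.5, 0.3]
opening: 0.999
gripper_force: 0.0
```

```bash
python3 - <<'E'
from h import *
a=read_camera('top')
im=a['image'];hsv=cv2.cvtColor(im,cv2.COLOR_BGR2HSV)
v,u=np.mgrid[:480,:640]
P=cloud(a)
m=(u>195)&(u<300)&(v>215)&(v<290)&(hsv[...,1]>80)&(hsv[...,0]<25)
n,l,s,c=cv2.connectedComponentsWithStats(m.astype(np.uint8))
for k in range(1,n):
    if s[k,4]>15:
        z=np.median(P[l==k][:,2]);W=rays(a,c[k],48 if z<58 else z);print(s[k],c[k],z.round(1),loc(D0,DA,W).round(1))
m2=(u>190)&(u<300)&(v>210)&(v<290)&(P[...,2]>42)&(P[...,2]<53)
L=loc(D0,DA,rays(a,np.argwhere(m2)[:,::-1],48));L=L[L[:,0]>30]
r=cv2.minAreaRect(L.astype(np.float32));print(len(L),r)
to(w(D0,DA,62,1.5,190),DA+np.pi)
t=np.argwhere((P[...,2]>76)&(u>150)&(u<230)&(v>200)&(v<250))[:,::-1]
L=loc(D0,DA,rays(a,t,86));print(L.min(0),L.max(0))
E
```

```text
[220 228  14  12 110] [226.38181818 233.19090909] 68.2 [[-5.6 22.8]]
[250 240  16  11 107] [257.3364486  245.19626168] 49.5 [[57.3 22.3]]
[211 248  16  12 123] [218.43902439 253.93495935] 67.9 [[ -5.3 -20.8]]
[242 260  16  12 117] [249.68376068 265.14529915] 49.5 [[ 57.4 -20.5]]
453 ((58.06977081298828, 0.4453849792480469), (59.935367584228516, 31.462438583374023), 89.89435577392578)
t 6.7 pos [566.4 344.6 186.7] ang 70.04 delta cm [-20.52  -0.14  -0.39] yaw -0.005 f [-0.6  0.2  0.7] op 1.0
[-151.41920992  -32.97168594] [ 1.66454644 74.31347355]
```

Call:
jog_arm([
  [[-5,0,0,0],[-10,0,0,0],[-15,0,0,0],[-20.1,-0.1,0,0],[-20.1,-0.1,0,0]],
])

```text
t: 7.32
eef_pos: [494.8, 153.1, 181.4]
tcp_rot: [-2.576, -1.798, 0.005]
ft_force: [-0.1, 0.2, 0.6]
opening: 0.998
gripper_force: 0.0
```

```bash
python3 - <<'E'
from h import *
c=read_camera('wrist');cv2.imwrite('pics/w2.png',c['image'])
P=cloud(c);L=loc(D0,DA,P.reshape(-1,3))
m=((P[...,2]>42)&(P[...,2]<53)).ravel()&(L[:,0]>35)&(L[:,0]<90)&(abs(L[:,1])<45)
print(m.sum(),cv2.minAreaRect(L[m].astype(np.float32)),np.median(P[...,2].ravel()[m]))
to(w(D0,DA,58,1,28),DA+np.pi)
E
```

```text
2923 ((54.83816146850586, 2.0483551025390625), (60.00218963623047, 30.840946197509766), 89.74868774414062) 48.40195556391046
t 7.38 pos [495.3 154.7 181.6] ang 69.92 delta cm [ 0.17  0.03 15.36] yaw -0.007 f [ 0.2  0.3 -0. ] op 1.0
```

View pics/w2.png

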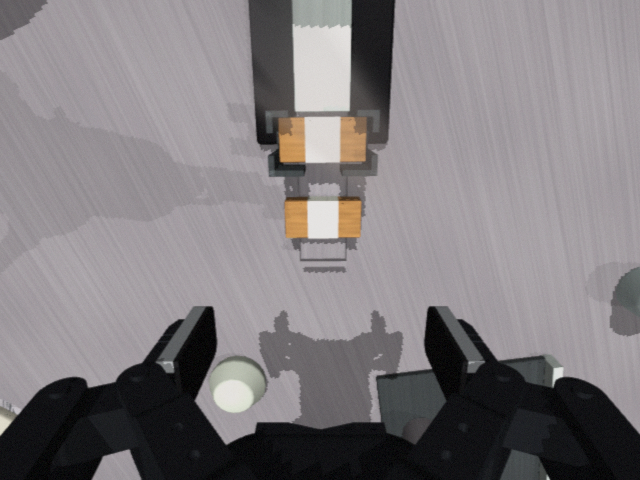

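The wrist view shows the carton at (323,218) between the magazine and the end stop, with both other cartons still in the magazine at (322,140). Descending to grasp.

Call:
jog_arm([
  [[0.3,0.1,4,-0.007],[0.3,0.1,8,-0.007],[0.3,0.1,12,-0.007],[0.3,0.1,15,-0.007],[0.3,0.1,15,-0.007]],
])

```text
t: 8.0
eef_pos: [495.7, 158.8, 29.1]
tcp_rot: [-2.563, -1.812, 0.011]
ft_force: [1.0, -0.9, 0.2]
opening: 1.0
gripper_force: 0.0
```

```bash
python3 -c "
from h import *
to(w(D0,DA,56.5,1.5,28),DA+np.pi)"
```

```text
t 8.0 pos [495.7 158.8  29.1] ang 70.52 delta cm [-0.1   0.16  0.11] yaw 0.004 f [ 1.  -0.9  0.2] op 1.0
```

Call:
jog_arm([
  [[0,0.1,0.1,0],[0,0.1,0.1,0],[0,0.1,0.1,0],[0,0.1,0.1,0],[0,0.1,0.1,0]],
], gripper=5.2, squeeze=30)

```text
t: 8.62
eef_pos: [500.2, 158.6, 34.1]
tcp_rot: [2.565, 1.812, 0.005]
ft_force: [0.7, 1.0, 5.5]
opening: 0.688
gripper_force: 34.1
```

Call:
jog_arm([
  [[0,0,0,0],[0,0,-1,0],[0,0,-3,0],[0,0,-6,0],[0,0,-10,0]],
])

```text
t: 9.25
eef_pos: [498.5, 158.0, 133.4]
tcp_rot: [-2.566, -1.812, 0.002]
ft_force: [0.6, 1.1, 0.4]
opening: 0.69
gripper_force: 33.4
```

```bash
python3 -c "
from h import *
s=state();print(s['opening'],s['gripper_force'])
to(w(T0,TA,55,30,130),TA)
c=read_camera('wrist');cv2.imwrite('pics/w3.png',c['image'])"
```

```text
0.6904709182902236 33.42933118343353
t 9.25 pos [498.5 158.  133.4] ang 70.46 delta cm [-25.94  20.95   0.34] yaw 1.435 f [0.6 1.1 0.4] op 0.69
```

View pics/w3.png

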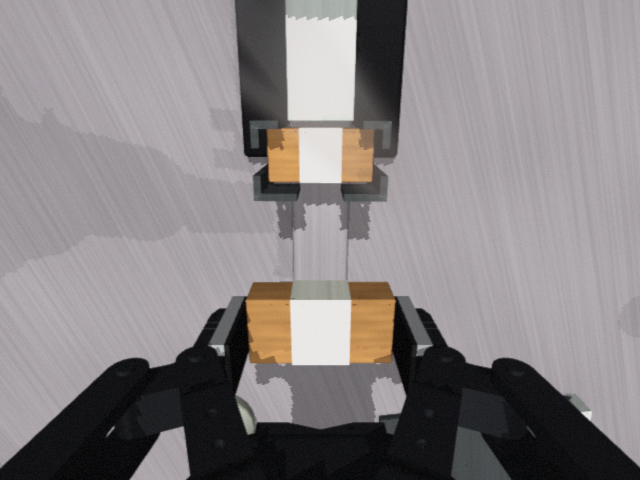

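The carton is held by its ends and level, at about (320,322). The other two are still in the magazine. Next I measure where it sits in the tool, then turn and go above the tray.

```bash
cat > t.py <<'E'
from h import *
c=read_camera('wrist');K=c["intrinsics"];d=c["depth"];v,u=np.mgrid[:480,:640]
Q=np.dstack([(u-K[0,2])/K[0,0]*d,(v-K[1,2])/K[1,1]*d,d]);H=np.array(c["hand_eye"]);Q=Q@H[:3,:3].T+H[:3,3]
m=(abs(Q[...,1])<27)&(abs(Q[...,0])<25)&(Q[...,2]<8)&(Q[...,2]>-30)&(v<364)
S=Q[m];zz=np.median(S[:,2]);T=S[abs(S[:,2]-zz)<3]
A=np.c_[T[:,:2],np.ones(len(T))];print(len(S),'top z',zz,'plane',np.linalg.lstsq(A,T[:,2],rcond=None)[0].round(3),'x',np.percentile(T[:,0],[2,98]))
to(w(T0,TA,55,30,130),TA)
E
python3 t.py
```

```text
10818 top z -13.95650298047292 plane [ 1.5000e-02  2.0000e-03 -1.4041e+01] x [-16.55383554  12.53533045]
t 9.35 pos [501.5 158.8 139.3] ang 70.46 delta cm [-26.12  20.68   0.96] yaw 1.435 f [-0.2  0.3 -0.1] op 0.69
```

Call:
jog_arm([
  [[-5,4,0,0.16],[-10,8,0,0.32],[-15,12.1,0,0.48],[-20,16.1,0,0.64],[-25.9,20.9,0,0.8]],
])

```text
t: 9.98
eef_pos: [603.0, -138.6, 132.8]
tcp_rot: [3.071, 0.662, 0.001]
ft_force: [0.5, 0.4, 0.8]
opening: 0.696
gripper_force: 33.4
```

```bash
python3 -c "
from h import *
to(w(T0,TA,55,30,130),TA)"
```

```text
t 9.97 pos [ 603.  -138.6  132.8] ang 24.32 delta cm [-0.18  1.89  0.28] yaw 0.63 f [0.5 0.4 0.8] op 0.7
```

Call:
jog_arm([
  [[-0.1,0.5,0,0.16],[0,1,0,0.32],[0.1,1.5,0,0.48],[0.1,1.9,0,0.63],[0.1,1.9,0,0.63]],
])

```text
t: 10.6
eef_pos: [611.4, -153.7, 132.4]
tcp_rot: [3.126, -0.312, -0.0]
ft_force: [0.6, 0.3, 0.4]
opening: 0.686
gripper_force: 33.4
```

```bash
python3 - <<'E'
from h import *
c=read_camera('wrist');cv2.imwrite('pics/w4.png',c['image'])
a=read_camera('top')
to(w(T0,TA,58,30,30),TA)
P=cloud(c);L=loc(T0,TA,P.reshape(-1,3));z=P[...,2].ravel()
for lo,hi in((17,27),(5,12)):
    m=(z>lo)&(z<hi)&(abs(L[:,1])<115)&(L[:,0]>60)&(L[:,0]<110);print(lo,m.sum(),np.percentile(L[m],[1,50,99],axis=0).round(1).tolist())
    if lo==17:
        k=L[m]; e=[np.percentile(k[(k[:,1]>y)&(k[:,1]<y+10),0],[3,97]).round(1).tolist() if ((k[:,1]>y)&(k[:,1]<y+10)).sum()>9 else 0 for y in range(-110,110,20)];print(e)
E
```

```text
t 10.7 pos [ 611.4 -153.4  132.4] ang -11.3 delta cm [ 0.15  0.35 10.24] yaw 0.008 f [ 0.4 -0.4  0.1] op 0.69
17 4940 [[84.6, -112.9], [90.3, 0.4], [95.1, 112.6]]
[[85.4, 95.2], [85.2, 95.1], [85.8, 95.0], [85.7, 95.0], [85.5, 94.8], [85.3, 94.8], [85.2, 94.7], [85.0, 94.6], [84.8, 94.5], [84.6, 94.5], [84.5, 94.4]]
5 9129 [[60.2, -112.5], [71.8, -0.9], [95.0, 112.4]]
```

View pics/w4.png

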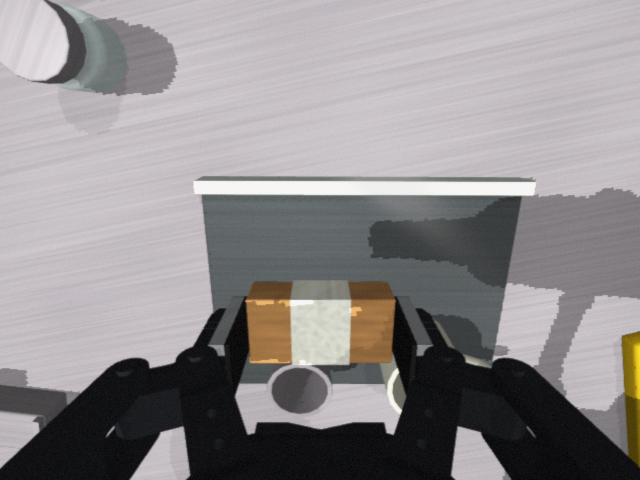

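The wrist view shows the lip at row 188 (columns 195–533), parallel to the carton, with the jug at (300,388) and the cup at (400,385). Measured lip face is x≈85 in the tray frame, against 84 given. Lowering the carton short of the lip.

Call:
jog_arm([
  [[0.1,0.2,3,0.004],[0.1,0.2,6,0.004],[0.1,0.2,9,0.004],[0.1,0.2,11.2,0.004],[0.1,0.2,11.2,0.004]],
])

```text
t: 11.32
eef_pos: [610.4, -154.9, 17.8]
tcp_rot: [-3.125, 0.317, 0.007]
ft_force: [0.2, -0.3, -1.8]
opening: 0.69
gripper_force: 33.4
```

```bash
python3 t.py; python3 -c "
from h import *
to(w(T0,TA,68,28,12),TA+.0035)"
```

```text
10839 top z -13.908881591515609 plane [ 1.3000e-02  2.0000e-03 -1.3991e+01] x [-17.64339257  11.52636838]
t 11.38 pos [ 611.5 -155.3   19.8] ang -11.61 delta cm [ -0.23   0.17 -11.02] yaw 0.003 f [ 0.5  1.2 -1.5] op 0.69
t 11.38 pos [ 611.5 -155.3   19.8] ang -11.61 delta cm [1.09 0.37 0.78] yaw -0.001 f [ 0.5  1.2 -1.5] op 0.69
```

Call:
jog_arm([
  [[0.2,0,0.2,0],[0.4,0,0.4,0],[0.6,0,0.6,0],[0.8,0,0.7,0],[0.8,0,0.7,0]],
])

```text
t: 12.0
eef_pos: [620.0, -157.3, 13.1]
tcp_rot: [-3.125, 0.32, 0.0]
ft_force: [0.7, -0.3, -0.9]
opening: 0.693
gripper_force: 33.4
```

```bash
python3 -c "
from h import *
to(w(T0,TA,73,28,12),TA+.0035)"
```

```text
t 12.0 pos [ 620.  -157.3   13.1] ang -11.7 delta cm [0.73 0.35 0.11] yaw -0.003 f [ 0.7 -0.3 -0.9] op 0.69
```

Call:
jog_arm([
  [[0,0,0.1,0],[0.2,0,0.15,0],[0.4,0,0.15,0],[0.6,0,0.15,0],[0.8,0,0.15,0]],
])

```text
t: 12.62
eef_pos: [627.4, -158.8, 12.1]
tcp_rot: [-3.125, 0.32, 0.002]
ft_force: [-7.8, 1.6, 8.0]
opening: 0.692
gripper_force: 34.3
```

```bash
python3 t.py;python3 -c "
from h import *
to(w(T0,TA,73,28,12),TA+.0035)"
```

```text
14136 top z -13.603707801351064 plane [ 4.2000e-02  1.0000e-03 -1.3842e+01] x [-17.51899998  17.64022272]
t 12.68 pos [ 627.4 -158.8   12.1] ang -11.7 delta cm [ -1.85   0.14 -11.79] yaw 0.001 f [-4.4  0.7  5.3] op 0.69
t 12.68 pos [ 627.4 -158.8   12.1] ang -11.7 delta cm [-0.03  0.34  0.01] yaw -0.003 f [-4.4  0.7  5.3] op 0.69
```

Force is up on both the lip and the tray, so the carton is seated. Releasing.

Call:
jog_arm([
  [[0.1,0,0,0],[0.1,0,0,0],[0.1,0,0,0],[0.1,0,0,0],[0.1,0,0,0]],
], gripper=7.4)

```text
t: 13.3
eef_pos: [628.7, -159.1, 11.7]
tcp_rot: [-3.125, 0.32, -0.0]
ft_force: [-1.5, -0.6, -0.2]
opening: 0.87
gripper_force: 0.0
```

Call:
jog_arm([
  [[0,0,-0.5,0],[0,0,-2,0],[0,0,-4,0],[0,0,-7,0],[0,0,-11,0]],
])

```text
t: 13.92
eef_pos: [628.5, -159.0, 123.6]
tcp_rot: [-3.125, 0.32, 0.0]
ft_force: [1.1, 0.1, 0.2]
opening: 0.866
gripper_force: 0.0
```

Call:
jog_arm([
  [[0,0,-1,0],[0,0,-2,0],[0,0,-3,0],[0,0,-3,0],[0,0,-3,0]],
])

```text
t: 14.55
eef_pos: [628.4, -159.0, 150.7]
tcp_rot: [-3.125, 0.32, 0.002]
ft_force: [-0.1, -0.5, -0.1]
opening: 0.868
gripper_force: 0.0
```

```bash
python3 - <<'E'
from h import *
to(w(T0,TA,73,28,150),TA)
c=read_camera('wrist');cv2.imwrite('pics/w5.png',c['image'])
P=cloud(c);L=loc(T0,TA,P.reshape(-1,3));z=P[...,2].ravel()
hsv=cv2.cvtColor(c['image'],cv2.COLOR_BGR2HSV);v,u=np.mgrid[:480,:640]
m=(z>23.5)&(z<30)&(L[:,0]>40)&(L[:,0]<83.5)&(abs(L[:,1]-28)<45)
r=cv2.minAreaRect(L[m].astype(np.float32));print(m.sum(),r,np.median(z[m]))
A=np.c_[L[m],np.ones(m.sum())];print(np.linalg.lstsq(A,z[m],rcond=None)[0].round(3))
k=(z>17)&(z<23)&(L[:,0]>80)&(abs(L[:,1])<115);print(np.percentile(L[k],[1,99],axis=0))
E
```

```text
t 14.55 pos [ 628.4 -159.   150.7] ang -11.7 delta cm [-0.14  0.35  0.07] yaw 0.001 f [-0.1 -0.5 -0.1] op 0.87
2749 ((68.87590789794922, 31.485898971557617), (29.222951889038086, 59.98361587524414), 0.013006903231143951) 26.110953043364475
[-1.0000e-03  0.0000e+00  2.6192e+01]
[[  84.55751198 -112.66066807]
 [  94.93993004  112.70028509]]
```

View pics/w5.png

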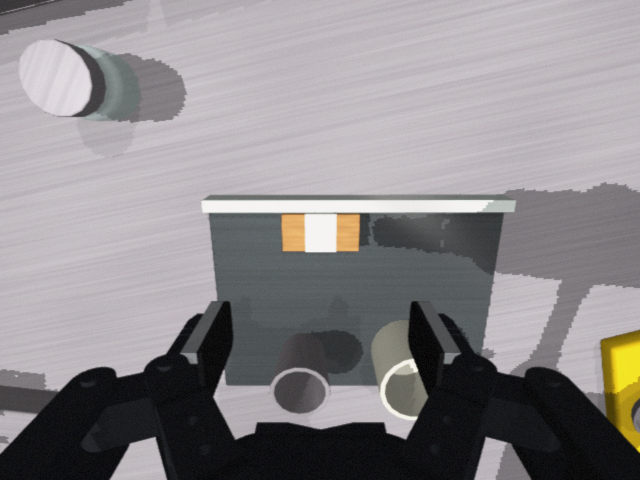

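The carton lies flat and flush against the lip at (320,232), with its top at z≈26 mm. The cup and jug are undisturbed and the gripper is clear.

```bash
python3 -c "
from h import *
print(finish_job())"
```

```text
the job is handed in; nothing more can be done
None
```

I dispensed one carton, laid it flat on the tray with its long side against the lip (gap about 0.6 mm by the wrist camera), and handed the job in; it returned no verdict.

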